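# Put the red match ball on the shelf trophy

### The job

Build up the little ball trophy on the round dark walnut plinth: first stand the grey grip cone upright in the middle of the plinth, wide end down, then slip the brass collar over the cone's nose so that it sits level on the cone's shoulder, then take the scuffed red ball out of the bowl and set it on the collar. Last, put the yellow practice ball on the cork ring in the bowl in its place. Set each thing down gently without dropping it, let go of it before you fetch the next, and leave the bails and the clip where they are.

Things in the scene. Friction and masses are not known exactly. Their poses are not given: they have to be found in the camera images.
- plinth: Target. Round dark walnut plinth, 100 mm across and 25 mm high, with a flat cream disc (72 mm across, flush) let into its top; fixed to the shelf. Origin at the centre of its underside, z up; its top is 25 mm above the origin.
- bowl: Target. Shallow blue ceramic bowl, fixed: 164 mm across the rim, 36 mm high, wall and floor 6 mm. A cork ring (52 mm outside, 34 mm inside, 8 mm high) is glued to the middle of its floor; a ball seated on it has its centre 41 mm above the bowl's origin. Origin at the centre of its underside, z up. The red ball sits in it at the start.
- cone: Loose. Grey hard silicone bat-grip cone, standing wide end down, 80 mm high, about 0.18 kg. Foot 66 mm across, sides tapering from 60 mm across at 8 mm height to 46 mm at 66 mm height, where there is a flat level shoulder; above it a nose 24 mm across, narrowing to 18 mm, rises 14 mm more. Origin at the centre of its underside, z up along its axis.
- collar: Loose. Plain brass collar (short tube) lying flat on the shelf: 50 mm outside, 34 mm inside, 28 mm high, about 0.12 kg. Seated, its underside rests on the cone's shoulder around the nose, 66 mm above the cone's underside. Origin at the centre of its underside, z up.
- red: Loose. Scuffed dark red junior match ball with a pale seam, 64 mm across, about 0.13 kg. Starts on the cork ring in the bowl. Origin at its centre (its axes mean nothing). Seated on the collar, its centre is 55 mm above the collar's underside.
- yellow: Loose. Yellow hard plastic practice ball, 64 mm across, about 0.07 kg. Starts on a separate low cork ring (54 mm outside, 34 mm inside, 10 mm high) that is fixed to the shelf and keeps it from rolling; its centre is then 37 mm above the shelf. Origin at its centre (its axes mean nothing).
- bails_a: Leave alone. Two pale bails (turned wooden rods 110 mm long, 19 mm thick at the fattest) lying side by side, held together by a blue band; 110 x 38 x 19 mm, loose. Origin at the centre of the underside, x along the bails, z up.
- bails_b: Leave alone. Two pale bails (turned wooden rods 110 mm long, 19 mm thick at the fattest) lying side by side, held together by a green band; 110 x 38 x 19 mm, loose, off to the robot's right. Origin at the centre of the underside, x along the bails, z up.
- clip: Leave alone. Steel spring clip on a 45 mm square dark steel foot, pinching one pale bail upright; 124 mm high in all, loose. It stands off to the robot's left. Origin at the centre of its underside, z up.
There are look-alikes about, which are no part of the job. What is shaped like the yellow but blue is not meant.

How it is judged (in metres and radians):
On the way, in this order (a step that is already met when the one before it is completed fails the run):
1. the grey cone stands upright in the middle of the plinth, let go (horizontal distance between cone and plinth below 0.012 m and z of cone in the frame of plinth between 0.022 and 0.028 m and angle between cone's own z axis and vertical below 0.06 rad and linear speed of cone below 0.03 m/s and angular speed of cone below 0.5 rad/s and contact force between the fingers and cone below 0.05 N), for 0.2 s.
2. the brass collar sits level on the shoulder of the cone on the plinth, let go (horizontal distance between cone and plinth below 0.012 m and z of cone in the frame of plinth between 0.022 and 0.028 m and angle between each of cone, collar's own z axis and vertical below 0.06 rad and horizontal distance between collar and cone below 0.009 m and z of collar in the frame of cone between 0.063 and 0.069 m and linear speed of collar below 0.03 m/s and angular speed of collar below 0.5 rad/s and contact force between the fingers and collar below 0.05 N), for 0.2 s.
3. the red ball sits on the collar on the cone on the plinth, let go (horizontal distance between cone and plinth below 0.012 m and z of cone in the frame of plinth between 0.022 and 0.028 m and angle between each of cone, collar's own z axis and vertical below 0.06 rad and horizontal distance between collar and cone below 0.009 m and z of collar in the frame of cone between 0.063 and 0.069 m and horizontal distance between red and collar below 0.006 m and z of red in the frame of collar between 0.05 and 0.06 m and linear speed of red below 0.03 m/s and angular speed of red below 0.5 rad/s and contact force between the fingers and red below 0.05 N), for 0.2 s.
4. the yellow ball sits on the cork ring in the bowl, let go, and the trophy stands (horizontal distance between cone and plinth below 0.012 m and z of cone in the frame of plinth between 0.022 and 0.028 m and angle between each of cone, collar's own z axis and vertical below 0.06 rad and horizontal distance between collar and cone below 0.009 m and z of collar in the frame of cone between 0.063 and 0.069 m and horizontal distance between red and collar below 0.006 m and z of red in the frame of collar between 0.05 and 0.06 m and horizontal distance between yellow and bowl below 0.008 m and z of yellow in the frame of bowl between 0.036 and 0.046 m and linear speed of yellow below 0.03 m/s and angular speed of yellow below 0.5 rad/s and contact force between the fingers and yellow below 0.05 N), for 0.2 s.
At the end, for the whole second after the job is handed in: Cone upright within 12 mm of the plinth's centre; collar level on the cone's shoulder (9 mm from the axis, 3 mm in height); red ball on the collar (6 mm from its axis) and yellow ball on the cork ring in the bowl (8 mm from its centre), both seated within 5 mm in height; all let go and at rest (all of step 4 and linear speed of each of cone, collar, red below 0.03 m/s and angular speed of each of cone, collar, red below 0.5 rad/s and contact force between the fingers and cone below 0.05 N and contact force between the fingers and collar below 0.05 N and contact force between the fingers and red below 0.05 N); the robot touches nothing.
It fails at once if the blue-banded pair of bails is shifted by more than 15 mm or tipped (distance of bails_a from where it was at the start of the episode above 0.015 m or angle between bails_a's own z axis and vertical above 0.25 rad).
It fails at once if the green-banded pair of bails is shifted by more than 15 mm or tipped (distance of bails_b from where it was at the start of the episode above 0.015 m or angle between bails_b's own z axis and vertical above 0.25 rad).
It fails at once if the clip with the upright bail is shifted by more than 15 mm or tipped (distance of clip from where it was at the start of the episode above 0.015 m or angle between clip's own z axis and vertical above 0.25 rad).
It fails at once if the cone, the collar or a ball is dropped (faster than 0.7 m/s with no finger on it, a fall of about 25 mm) ((linear speed of cone above 0.7 m/s and contact force between the fingers and cone below 0.01 N) or (linear speed of collar above 0.7 m/s and contact force between the fingers and collar below 0.01 N) or (linear speed of red above 0.7 m/s and contact force between the fingers and red below 0.01 N) or (linear speed of yellow above 0.7 m/s and contact force between the fingers and yellow below 0.01 N)).
It also fails if it takes over 120 s, if anything falls off the work surface, if the arm or the gripper's body presses on something with over 40 N, if the wrist force passes 120 N, or if a joint passes its speed limit or range.

### The arm

A 7-joint arm with a two-finger parallel gripper is mounted at the origin on the work surface. World frame = base frame: x ahead of the robot, y to its left, z up, the work surface at z = 0. Lengths are in mm, angles in rad, forces in N, time in s.
With the tool pointing down it reaches from about 400 to 900 mm from the base axis. Payload 5.6 kg.
Tool frame: the origin (TCP) lies midway between the tips of the shut fingers; the grasp point (between the pads) lies 19 mm behind it; x points along the fingers, y is the direction in which the jaws open and shut, and the axes are right-handed (so a half turn about x gives the same grasp; the last joint's range is limited). The gripper opens to 92 mm and grips with 3 to 60 N. Pads are 20 mm wide; open, the fingers measure 128 mm over their backs; the gripper's body (75 mm by 189 mm) begins 69 mm behind the grasp point.
Start: joints at [1.275, 0.468, -0.012, 1.603, 0.006, 1.071, -0.056], TCP at [162.533, -629.359, 214.592] pointing down, gripper open.
Joint ranges: [-2.53, 2.53], [-0.31, 2.02], [-1.57, 1.55], [0.28, 2.44], [-1.29, 4.43], [0.15, 1.84], [-2.92, 2.92]. Speed limits (rad/s): [2.57, 2.57, 3.14, 3.14, 3.14, 3.14, 3.14].

### API

Orientations are given as a rotation vector (axis times angle).
In Python, from cell import robot, grip, kin, viewer gives the robot as it stands. Calls block until the motion is done:
- robot.movep(position, orientation): joint-space move of the TCP to a pose.
- robot.servo_line(position, feed=150, rotation=None): straight line of the TCP; rotation=None keeps the orientation; feed is the mean speed in mm/s.
- robot.goto_joints(angles): joint-space move.
- grip(opening, newtons=None): opening from 0.0 (shut) to 1.0 (fully open); newtons is the grip in N (None keeps the last); returns when the fingers have stopped.
- robot.hold(seconds).
- kin.ik(position, orientation): joint angles nearest the present ones, or None.
- robot.observe(): the state.
- viewer.read_camera(name): name is "scene" or "top" or "wrist"; returns the picture (480x640x3 uint8, red, green, blue); there is no depth.
- viewer.camera_info(name): a dict with "camera_matrix" (3x3 intrinsics, pixels), "k1" (the pictures are not rectified: a ray, as slopes to the right and down, at radius r is drawn at 1 + k1 r^2 times it, then the intrinsics apply), "R" (3x3) and "t" (3): a world point X has camera coordinates R X + t. Camera axes: x right, y down, z forward; pixel columns grow to the right and rows downward; lengths in mm; the calibration is good to about 2 mm. A picture is of the moment at which its call begins: read the wrist's pose just before it. camera_info takes no time and is no camera call; for the wrist camera it gives the pose at the moment of the call.
A pose or a line that the arm cannot do raises robot.IKError and nothing moves.
- robot.job_done(): hands the job in, once; it reports no verdict.
Trained networks look in the newest picture that a camera, given by its name, has taken for a name from the list of things; names that differ only in an ending like _2 or _b are one class to them, and where a whole thing is asked for, a point or a joint stands for the part that bears it (a point fixed in the world has none). Each returns a list of dicts, best first, with "confidence" (0 to 1); they miss things now and then, are a little off and sometimes report something else, mostly with a low value. They report only what shows in the picture. A call takes as long as a camera call. They do not tell look-alikes from the thing itself.
- viewer.silhouettes(name, camera): "mask" (480x640 bool, what is visible of it).
- viewer.pinpoint(name, camera): "at" ([x, y, z] in mm, in the coordinates of the camera as it stood for that picture, good to about 4 mm: a listed point, or the origin of a listed thing).
The state is a dict: "t": time; "joints": joint angles; "joint_velocities": joint speeds; "joint_torque": joint torques, N m; "tcp_pos": TCP position; "tcp_rot": TCP orientation; "contact_force": force on the tool from outside, world axes, zero at the start; "wrist_torque": the same for the moment, N m; "grip_width": opening from 0.0 (shut) to 1.0 (fully open).
Only numpy, scipy, OpenCV 4.12 (cv2) and the standard library are available. Lean on these libraries where they do the work, as an engineer would, in place of code of your own. Each camera call takes 0.05 s, during which the arm holds its last target.

## Working session

There is one attempt and no reset: what is moved stays moved. The work goes in short steps, each a Python script; the robot and the scene stay as the last script left them, time stands still between calls to the robot, and variables do not carry over. Pictures are saved under pics/ and viewed, and the job is handed in when it is done.

```bash
ls; mkdir -p pics; python3 - <<'E'
from cell import robot, grip, kin, viewer
import cv2,numpy as np
for c in ["scene","top","wrist"]:
    im=viewer.read_camera(c); cv2.imwrite(f"pics/a_{c}.png",im[:,:,::-1])
    i=viewer.camera_info(c); print(c,i)
    for n in ["plinth","bowl","cone","collar","red","yellow","bails_a","clip"]:
        R=np.array(i["R"]);t=np.array(i["t"])
        print(n,[(np.round(R.T@(np.array(d["at"])-t)).tolist(),round(d["confidence"],2)) for d in viewer.pinpoint(n,c)])
o=robot.observe();print(o)
E
```

```text
pics
scene {'camera_matrix': array([[576.25030331,   0.        , 328.16889015],
       [  0.        , 576.25030331, 238.39986725],
       [  0.        ,   0.        ,   1.        ]]), 'k1': 0.029343252383116924, 'R': array([[ 0.74640649,  0.66545345, -0.00700357],
       [ 0.56592015, -0.64023192, -0.51945882],
       [-0.35015958,  0.38376398, -0.85446678]]), 't': array([-360.91979975, -252.90930722, 1456.59123418])}
plinth [([637.0, -1.0, -2.0], 0.8), ([447.0, -272.0, -1.0], 0.39)]
bowl [([640.0, 240.0, -4.0], 0.95)]
cone [([449.0, -273.0, 2.0], 0.87)]
collar [([637.0, -283.0, 1.0], 0.62)]
red [([641.0, 249.0, 45.0], 0.6)]
yellow [([335.0, 339.0, 28.0], 0.83), ([451.0, 290.0, 44.0], 0.82)]
bails_a [([426.0, -15.0, 3.0], 0.74), ([553.0, -417.0, -4.0], 0.58)]
clip [([509.0, 431.0, 2.0], 0.72)]
top {'camera_matrix': array([[568.68324282,   0.        , 314.03681881],
       [  0.        , 568.68324282, 241.7427303 ],
       [  0.        ,   0.        ,   1.        ]]), 'k1': -0.17656338820591458, 'R': array([[ 8.85840943e-03, -9.99960465e-01, -7.72179928e-04],
       [-9.93001076e-01, 
[... 1056 characters left out ...]
s': array([ 1.27498571,  0.46748414, -0.01159842,  1.60269595,  0.00597241,
        1.07140446, -0.05629747]), 'joint_velocities': array([-1.40902672e-04,  3.00466741e-04, -2.16076729e-04,  1.22313262e-03,
        9.26553918e-04,  2.77389097e-05,  8.41307841e-05]), 'joint_torque': array([-7.33071033e-05, -5.20409131e+01, -1.26435788e-02, -2.44045365e+01,
       -5.66429109e-02,  1.14033034e-02,  7.66477910e-06]), 'tcp_pos': array([ 162.54895545, -629.35617742,  214.60433158]), 'tcp_rot': array([ 2.08681499,  0.26506389, -2.08683284]), 'contact_force': array([-0.06304328,  0.03340298, -0.36438852]), 'wrist_torque': array([0.00762593, 0.01490517, 0.02011518]), 'grip_width': 1.0001589274327247}
```

View images.

View pics/a_scene.png

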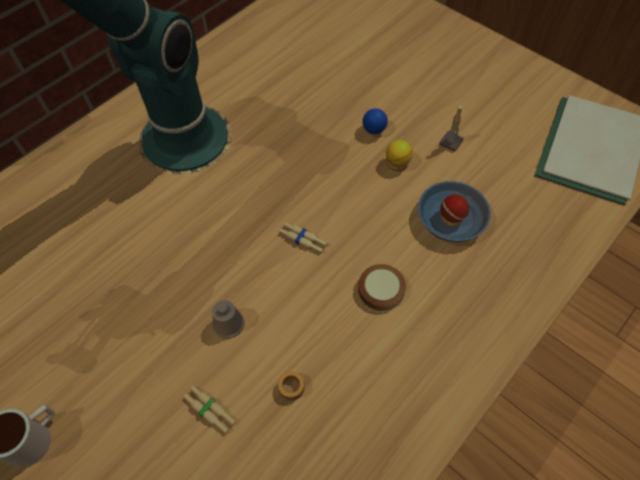

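View pics/a_top.png

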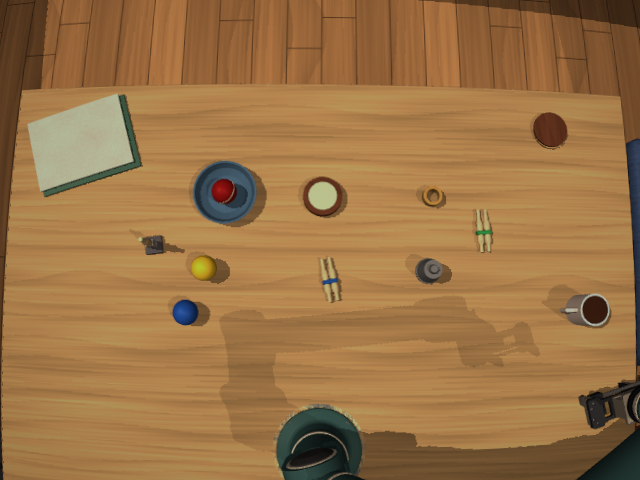

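```bash
cat > h.py <<'E'
from cell import robot, grip, kin, viewer
import cv2,numpy as np
from scipy.spatial.transform import Rotation as Ro
from scipy.optimize import least_squares
def ori(a):
    x=np.array([0,0,-1.]);y=np.array([np.cos(a),np.sin(a),0]);z=np.cross(x,y)
    return Ro.from_matrix(np.c_[x,y,z]).as_rotvec()
# profiles (z, radius)
PROF={"cone":[(0,33),(8,30),(66,23),(66.1,12),(80,9)],"collar":[(0,25),(28,25)],"plinth":[(0,50),(25,50)],
"bowl":[(36,82)],"ball":[(32*np.sin(t),32*np.cos(t)) for t in np.linspace(-1.5,1.5,15)]}
def proj(i,X):
    c=X@np.array(i["R"]).T+np.array(i["t"]); s=c[:,:2]/c[:,2:]; s=s*(1+i["k1"]*(s**2).sum(1,keepdims=True))
    K=np.array(i["camera_matrix"]); return s*K[0,0]+K[:2,2]
def hullmask(i,prof,xyz):
    th=np.linspace(0,2*np.pi,48)
    X=np.concatenate([np.c_[xyz[0]+r*np.cos(th),xyz[1]+r*np.sin(th),np.full(48,xyz[2]+z)] for z,r in prof])
    return cv2.convexHull(proj(i,X).astype(np.float32))
def cen(h):
    m=cv2.moments(h); return np.array([m["m10"],m["m01"]])/m["m00"],m["m00"]
def fit(name,cam,prof,guess,z,i,hull=True):
    """refine x,y from the mask hull centroid; take picture beforehand"""
    best=None
    for d in viewer.silhouettes(name,cam):
        m=d["mask"].astype(np.uint8)
        n,l,st,_=cv2.connectedComponentsWithStats(m)
        if n<2: continue
        k=1+np.argmax(st[1:,4]); pts=np.argwhere(l==k)[:,::-1].astype(np.float32)
        h=cv2.convexHull(pts.astype(np.int32)).astype(np.float32); c,a=cen(h)
        r=least_squares(lambda p:cen(hullmask(i,prof,(p[0],p[1],z)))[0]-c,guess[:2],diff_step=1e-3,x_scale=100)
        if np.hypot(*(r.x-guess[:2]))<60 and (best is None or d["confidence"]>best[1]):
            A=cen(hullmask(i,prof,(*r.x,z)))[1]
            best=(np.round(r.x,1),round(d["confidence"],2),round(a/A,3))
    return best
def shot(cam,fn=None):
    i=viewer.camera_info(cam); im=viewer.read_camera(cam)
    if fn: cv2.imwrite(f"pics/{fn}.png",im[:,:,::-1])
    return i,im
E
python3 - <<'E'
from h import *
o=robot.observe();R=Ro.from_rotvec(o["tcp_rot"]).as_matrix();i=viewer.camera_info("wrist")
C=-np.array(i["R"]).T@np.array(i["t"])
print("cam in tool",R.T@(C-o["tcp_pos"]),"\n",(np.array(i["R"])@R).round(2), R.round(2))
for c in ["top","scene"]:
    i,_=shot(c)
    for n,p,g,z in [("plinth",PROF["plinth"],(638,-2),0),("bowl",PROF["bowl"],(640,245),0),("cone",PROF["cone"],(448,-274),0),("collar",PROF["collar"],(642,-283),0),("red",PROF["ball"],(641,247),41),("yellow",PROF["ball"],(451,292),37)]:
        print(c,n,fit(n,c,p,g,z,i))
for p in [(448,-274,60),(448,-274,250),(638,-2,60),(642,-283,60),(640,245,60),(451,292,60)]:
    print(p,[(round(a,2),q.round(2)[[0,6]].tolist() if q is not None else None) for a in np.linspace(-np.pi,np.pi,9)[:-1] for q in [kin.ik(np.array(p,float),ori(a))]])
E
```

```text
cam in tool [-170.15081958    0.41940562  -75.16297331] 
 [[ 0.    1.   -0.  ]
 [-0.27  0.    0.96]
 [ 0.96 -0.    0.27]] [[-0.    0.25 -0.97]
 [-0.   -0.97 -0.25]
 [-1.    0.    0.  ]]
top plinth (array([636.4,  -3.2]), 0.69, 0.922)
top bowl (array([641.9, 245. ]), 0.6, 0.946)
top cone (array([ 450.3, -272.8]), 0.88, 0.916)
top collar (array([ 639.1, -283.6]), 0.52, 0.87)
top red (array([642. , 246.4]), 0.71, 0.899)
top yellow (array([450. , 291.5]), 0.63, 0.916)
scene plinth (array([637.6,  -2. ]), 0.81, 0.975)
scene bowl (array([640.3, 250.2]), 0.67, 0.171)
scene cone (array([ 449.2, -272.4]), 0.64, 1.024)
scene collar None
scene red (array([643.8, 245.6]), 0.69, 1.004)
scene yellow (array([450.7, 292.4]), 0.91, 0.873)
(448, -274, 60) [(np.float64(-3.14), [0.33, -2.53]), (np.float64(-2.36), [0.46, -1.85]), (np.float64(-1.57), [0.6, -1.18]), (np.float64(-0.79), [0.72, -0.5]), (np.float64(0.0), [0.84, 0.19]), (np.float64(0.79), [0.9, 0.92]), (np.float64(1.57), [0.99, 1.62]), (np.float64(2.36), [1.4, 1.95])]
(448, -274, 250) [(np.float64(-3.14), [0.44, -2.64]), (np.float64(-2.36), [0
[... 701 characters left out ...]
.12]), (np.float64(0.79), [0.72, 0.82]), (np.float64(1.57), [0.78, 1.54]), (np.float64(2.36), [1.07, 2.0])]
(640, 245, 60) [(np.float64(-3.14), [0.31, 1.98]), (np.float64(-2.36), [-0.98, -2.19]), (np.float64(-1.57), [-0.06, -2.32]), (np.float64(-0.79), [0.06, -1.65]), (np.float64(0.0), [0.14, -0.95]), (np.float64(0.79), [0.14, -0.16]), (np.float64(1.57), [0.16, 0.59]), (np.float64(2.36), [0.31, 1.2])]
(451, 292, 60) [(np.float64(-3.14), [0.26, 1.62]), (np.float64(-2.36), [-1.15, -2.52]), (np.float64(-1.57), [0.02, -2.8]), (np.float64(-0.79), [-0.13, -1.87]), (np.float64(0.0), [-0.0, -1.2]), (np.float64(0.79), [0.09, -0.52]), (np.float64(1.57), [0.01, 0.35]), (np.float64(2.36), [0.17, 0.96])]
```

```bash
python3 - <<'E'
from h import *
A=-np.pi/2
robot.movep(np.array([449.,-273,200]),ori(A)); print(robot.observe()["t"])
i,im=shot("wrist","b_wrist")
for n,p,g,z in [("cone",PROF["cone"],(448,-274),0),("collar",PROF["collar"],(640,-283),0)]:
    print(n,fit(n,"wrist",p,g,z,i),[(np.round(np.array(i["R"]).T@(np.array(d["at"])-np.array(i["t"])),1),round(d["confidence"],2)) for d in viewer.pinpoint(n,"wrist")])
for n,p in [("cone",(449,-273,0)),("collar",(640,-283,0))]:
    cv2.polylines(im,[hullmask(i,PROF[n],p).astype(np.int32)],True,(255,0,255),1)
cv2.imwrite("pics/b2.png",im[:,:,::-1])
E
```

```text
3.725
cone (array([ 450.6, -273.7]), 0.9, 0.987) [(array([ 454.9, -271. ,   -0.9]), 0.63)]
collar (array([ 634.2, -284.6]), 0.72, 0.657) [(array([ 641.8, -281.4,   -2.3]), 0.6)]
```

View pics/b2.png

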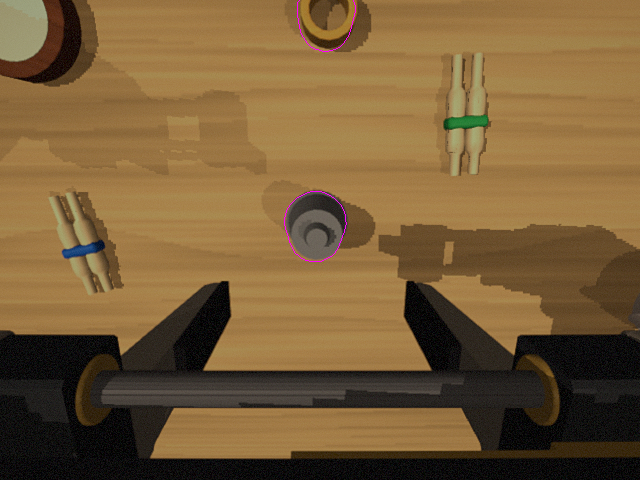

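```bash
python3 - <<'E'
from h import *
robot.servo_line(np.array([450.,-273.3,33]),feed=150)
grip(0.0,30); o=robot.observe(); print(o["t"],o["grip_width"],o["contact_force"])
robot.servo_line(np.array([450.,-273.3,130]),feed=100)
o=robot.observe(); print(o["t"],o["grip_width"],o["contact_force"],o["tcp_pos"])
# view with collar
robot.movep(np.array([550.,-150,170]),ori(-np.pi/2))
o=robot.observe(); print(o["t"],o["tcp_pos"])
i,im=shot("wrist","c")
for n,p,g,z in [("plinth",PROF["plinth"],(638,-2),0),("collar",PROF["collar"],(640,-283),0),("cone",PROF["cone"],(550,-150),137)]:
    print(n,fit(n,"wrist",p,g,z,i),[(np.round(np.array(i["R"]).T@(np.array(d["at"])-np.array(i["t"])),1),round(d["confidence"],2)) for d in viewer.pinpoint(n,"wrist")])
for n,p in [("cone",(550,-150,137)),("collar",(640,-283,0)),("plinth",(638,-2,0))]:
    cv2.polylines(im,[hullmask(i,PROF[n],p).astype(np.int32)],True,(255,0,255),1)
cv2.imwrite("pics/c2.png",im[:,:,::-1])
E
```

```text
5.9333 0.5667107192478045 [-0.90827732 -0.16147871  0.53823585]
7.05 0.5626622174760207 [ 0.137565    0.99946909 -1.05466694] [ 449.49075308 -273.04410065  129.34783975]
7.7417 [ 549.5221142  -149.91488602  169.23645231]
plinth (array([638.3,  -4.1]), 0.74, 0.976) [(array([634.1,  -5.4,   4.5]), 0.96)]
collar None [(array([ 6.430e+02, -2.844e+02, -2.000e-01]), 0.65)]
cone (array([ 551.3, -150.2]), 0.63, 0.972) [(array([ 554. , -148.2,  139.9]), 0.95)]
```

View pics/c2.png

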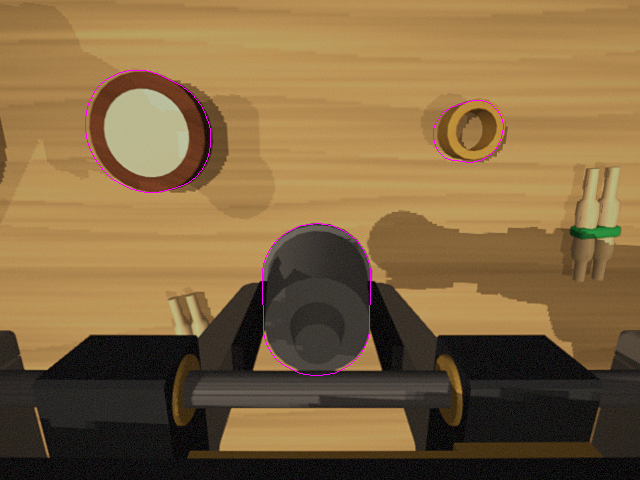

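```bash
cat >> h.py <<'E'
def land(x,y,z0,zmin,thr=2.5,feed=20,step=0.7):
    robot.hold(0.15); b=robot.observe()["contact_force"][2]; z=z0
    while z>zmin:
        z-=step; robot.servo_line(np.array([x,y,z]),feed=feed)
        f=robot.observe()["contact_force"][2]
        if f-b>thr: break
    o=robot.observe(); print("land",round(z,1),o["tcp_pos"].round(1),round(f-b,2),"t",o["t"]); return z
E
python3 - <<'E'
from h import *
x,y=637.5,-3
robot.movep(np.array([x,y,110.]),ori(-np.pi/2))
robot.servo_line(np.array([x,y,62.]),feed=80)
o=robot.observe(); print(o["t"],o["tcp_pos"])
z=land(x,y,62,55)
grip(0.75); robot.hold(0.2); print(robot.observe()["t"],robot.observe()["contact_force"])
robot.servo_line(np.array([x,y,z+60]),feed=120)
robot.movep(np.array([x-45,y,240.]),ori(-np.pi/2))
o=robot.observe(); print(o["t"])
i,im=shot("wrist","d")
for n,p,g,z in [("plinth",PROF["plinth"],(638,-2),0),("cone",PROF["cone"],(638,-2),25)]:
    print(n,fit(n,"wrist",p,g,z,i),[(np.round(np.array(i["R"]).T@(np.array(d["at"])-np.array(i["t"])),1),round(d["confidence"],2)) for d in viewer.pinpoint(n,"wrist")])
for n,p in [("cone",(638,-3,25)),("plinth",(638,-3,0))]:
    cv2.polylines(im,[hullmask(i,PROF[n],p).astype(np.int32)],True,(255,0,255),1)
cv2.imwrite("pics/d2.png",im[:,:,::-1])
E
```

```text
9.6 [637.71742443  -2.84124508  61.96789178]
land 57.1 [637.7  -3.   58.1] 7.37 t 11.5
12.1417 [-0.24183969  0.4718196  -0.8904616 ]
13.375
plinth (array([637.8,  -3.4]), 0.79, 0.982) []
cone (array([638. ,  -3.3]), 0.69, 0.993) [(array([ 6.405e+02, -6.000e-01,  2.480e+01]), 0.76)]
```

View pics/d2.png

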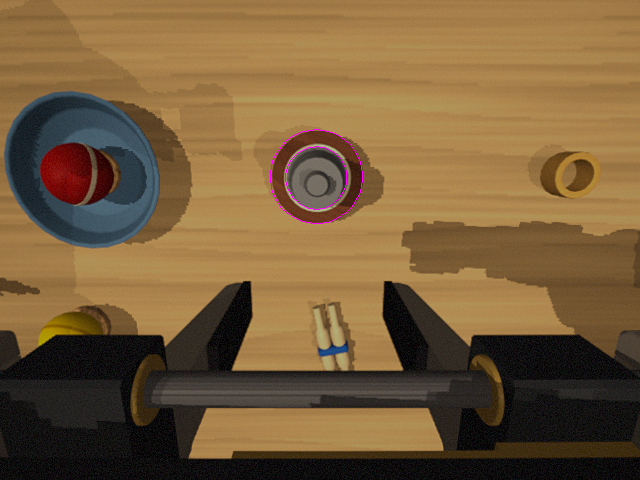

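```bash
python3 - <<'E'
from h import *
A=-np.pi/2
robot.movep(np.array([640.,-284,130.]),ori(A))
i,im=shot("wrist","e"); o=robot.observe();print(o["t"],o["tcp_pos"])
r=fit("collar","wrist",PROF["collar"],(640,-284),0,i); print(r)
c=r[0] if r and abs(r[2]-1)<.08 and np.hypot(*(r[0]-[640,-284]))<5 else np.array([640.5,-284.5])
cv2.polylines(im,[hullmask(i,PROF["collar"],(*c,0)).astype(np.int32)],True,(255,0,255),1)
cv2.imwrite("pics/e2.png",im[:,:,::-1])
E
```

```text
14.8417 [ 641.29925614 -281.30534529  131.05201055]
None
```

View pics/e2.png

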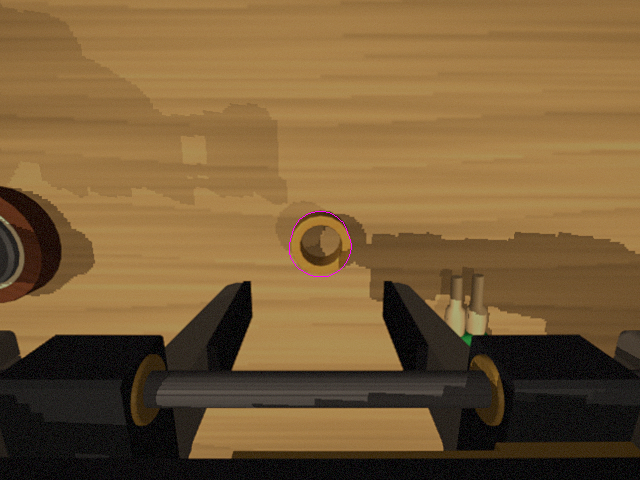

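```bash
python3 - <<'E'
from h import *
A=-np.pi/2
c=np.array([640.5,-284.5])
robot.servo_line(np.array([*c,40.]),feed=120)
robot.servo_line(np.array([*c,5.]),feed=60); robot.hold(0.15)
o=robot.observe(); print(o["tcp_pos"])
grip(0.0,25); robot.hold(.1); o=robot.observe(); print(o["t"],o["grip_width"],o["tcp_pos"],o["contact_force"])
robot.servo_line(np.array([*c,160.]),feed=120)
robot.movep(np.array([600.,-150,190.]),ori(A)); robot.hold(.3)
i,im=shot("wrist"); o=robot.observe();t=o["tcp_pos"];print(o["t"],t,o["grip_width"])
print(fit("collar","wrist",PROF["collar"],t[:2],t[2]-5,i),fit("cone","wrist",PROF["cone"],(638,-3),25,i),
 [(np.round(np.array(i["R"]).T@(np.array(d["at"])-np.array(i["t"])),1),round(d["confidence"],2)) for d in viewer.pinpoint("collar","wrist")])
cv2.polylines(im,[hullmask(i,PROF["collar"],(t[0],t[1],t[2]-5)).astype(np.int32)],True,(255,0,255),1)
cv2.polylines(im,[hullmask(i,PROF["cone"],(638,-3.2,25)).astype(np.int32)],True,(255,0,255),1)
cv2.imwrite("pics/f2.png",im[:,:,::-1])
E
```

```text
[ 640.90918728 -284.62354726    5.51447955]
17.2 0.5410419125278073 [ 640.59674572 -284.54156566    5.20575212] [-0.72547699 -0.85471635  1.5641277 ]
19.6167 [ 599.92290819 -150.87774722  189.52507798] 0.5418474211031116
(array([ 601.9, -151.5]), 0.83, 0.945) None [(array([ 604.6, -149.1,  184.5]), 0.84)]
```

View pics/f2.png

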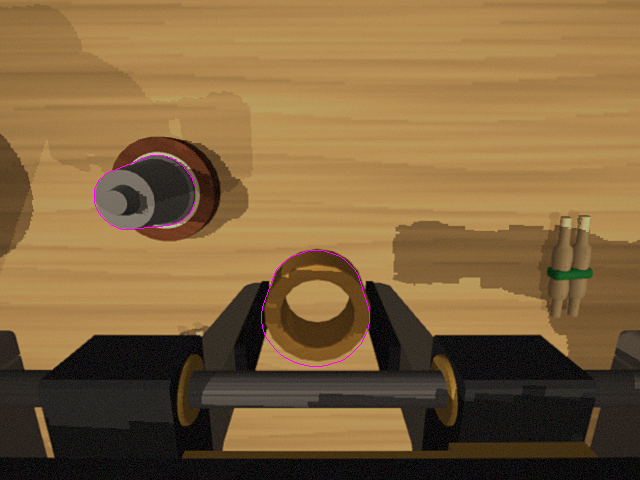

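```bash
python3 - <<'E'
from h import *
A=-np.pi/2
x,y=637.2,-3.2
robot.movep(np.array([x,y,150.]),ori(A)); robot.hold(.2)
robot.servo_line(np.array([x,y,114.]),feed=60); robot.hold(.3)
o=robot.observe(); print(o["t"],o["tcp_pos"],o["contact_force"])
robot.servo_line(np.array([x,y,100.]),feed=25); o=robot.observe(); print(o["tcp_pos"],o["contact_force"])
z=land(x,y,100,93,thr=2)
i,im=shot("scene"); cv2.imwrite("pics/g_s.png",cv2.resize(im[180:360,280:480,::-1],None,fx=3.5,fy=3.2))
E
```

```text
21.6917 [637.42120308  -3.18947852 114.36793053] [-0.13528417  0.61113735 -2.23064334]
[637.27420988  -3.19607759  99.9577952 ] [-0.70814954 -0.22617397 -1.08881342]
land 95.8 [637.3  -3.2  96.2] 3.69 t 24.05
```

View pics/g_s.png

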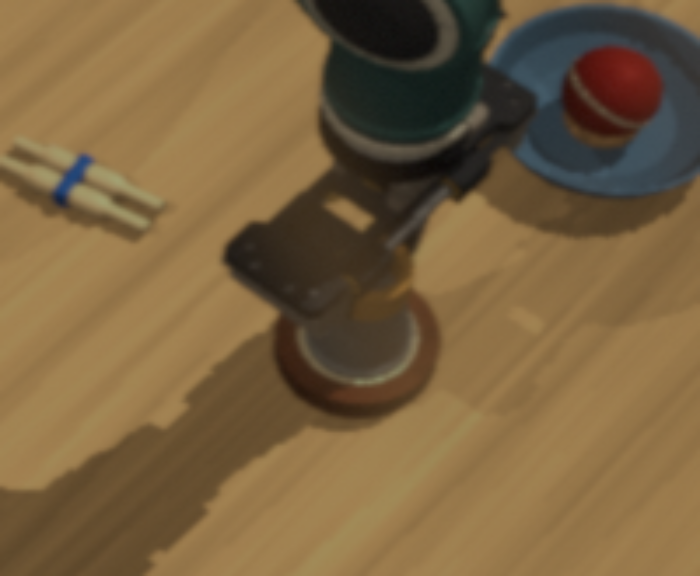

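```bash
python3 - <<'E'
from h import *
x,y=637.2,-3.2
grip(0.75); robot.hold(.15)
robot.servo_line(np.array([x,y,170.]),feed=80)
robot.movep(np.array([600.,100,270.]),ori(-0.4)); robot.hold(.3)
o=robot.observe(); print(o["t"],o["tcp_pos"])
i,im=shot("wrist","h")
for n,p,g,z in [("collar",PROF["collar"],(638,-3),91),("cone",PROF["cone"],(638,-3),25),("bowl",PROF["bowl"],(641,246),0),("red",PROF["ball"],(642,246),41)]:
    print(n,fit(n,"wrist",p,g,z,i),[(np.round(np.array(i["R"]).T@(np.array(d["at"])-np.array(i["t"])),1),round(d["confidence"],2)) for d in viewer.pinpoint(n,"wrist")])
for n,p in [("collar",(638,-3,91)),("ball",(642,246,41)),("bowl",(641,246,0)),("plinth",(638,-3,0))]:
    cv2.polylines(im,[hullmask(i,PROF[n],p).astype(np.int32)],True,(255,0,255),1)
cv2.imwrite("pics/h2.png",im[:,:,::-1])
E
```

```text
26.975 [599.96581683  99.46454508 269.37155054]
collar (array([631.2,   4. ]), 0.77, 0.553) [(array([ 6.391e+02, -6.000e-01,  9.190e+01]), 0.92)]
cone (array([637.2,  14.3]), 0.67, 1.56) [(array([639.8,  -2.6,  28.2]), 0.78)]
bowl (array([643. , 241.9]), 0.86, 0.942) []
red (array([644.2, 244.4]), 0.63, 0.981) []
```

View pics/h2.png

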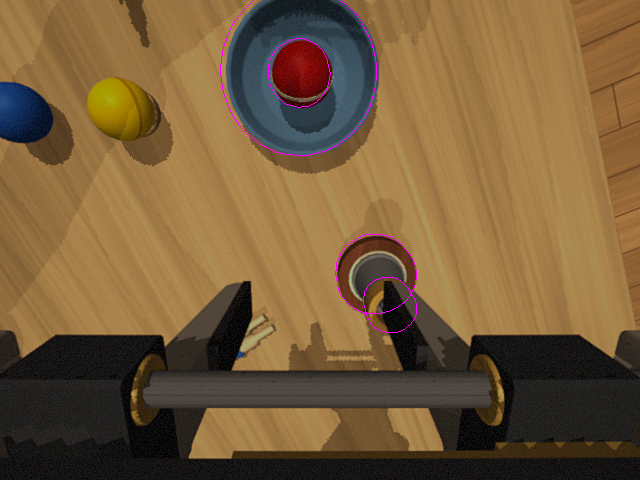

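```bash
python3 - <<'E'
from h import *
robot.movep(np.array([620.,238,170.]),ori(-0.4)); robot.hold(.25)
o=robot.observe(); print(o["t"],o["tcp_pos"])
i,im=shot("wrist")
r=fit("red","wrist",PROF["ball"],(642,246),41,i);print(r)
print(fit("bowl","wrist",PROF["bowl"],(642,246),0,i))
for n,p in [("ball",(642.5,245.5,41)),("bowl",(641.5,245,0))]:
    cv2.polylines(im,[hullmask(i,PROF[n],p).astype(np.int32)],True,(255,0,255),1)
cv2.imwrite("pics/i2.png",im[:,:,::-1])
E
```

```text
28.4 [621.10452067 236.26253283 171.37505142]
(array([643.7, 244.3]), 0.74, 0.999)
(array([644. , 244.1]), 0.69, 0.962)
```

View pics/i2.png

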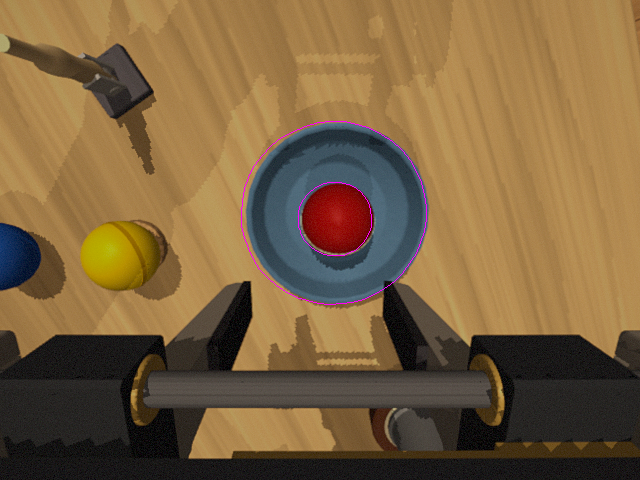

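```bash
python3 - <<'E'
from h import *
grip(0.84)
c=(643.3,244.8)
robot.servo_line(np.array([*c,90.]),feed=120); robot.hold(.15)
robot.servo_line(np.array([*c,24.]),feed=70); robot.hold(.25)
o=robot.observe(); print(o["t"],o["tcp_pos"],o["contact_force"])
grip(0.0,20); robot.hold(.1); o=robot.observe(); print(o["t"],o["grip_width"],o["tcp_pos"],o["contact_force"])
robot.servo_line(np.array([*c,70.]),feed=60)
robot.servo_line(np.array([*c,190.]),feed=150)
robot.movep(np.array([600.,70,210.]),ori(-0.4)); robot.hold(.3)
o=robot.observe(); t=o["tcp_pos"]; print(o["t"],t,o["grip_width"],o["contact_force"])
i,im=shot("wrist")
b=(t[0],t[1],t[2]+17)
print(fit("red","wrist",PROF["ball"],b,b[2],i))
for n,p in [("collar",(638,-3,91)),("ball",b),("bowl",(643,244.5,0)),("plinth",(638,-3,0))]:
    cv2.polylines(im,[hullmask(i,PROF[n],p).astype(np.int32)],True,(255,0,255),1)
cv2.imwrite("pics/j2.png",im[:,:,::-1])
i,im=shot("top","j_top")
print("top bowl",fit("bowl","top",PROF["bowl"],(643,245),0,i))
for n,p,g,z in [("collar",PROF["collar"],(638,-3),91),("cone",PROF["cone"],(638,-3),25)]:
    print(n,fit(n,"top",p,g,z,i),[(np.round(np.array(i["R"]).T@(np.array(d["at"])-np.array(i["t"])),1),round(d["confidence"],2)) for d in viewer.pinpoint(n,"top")])
cv2.imwrite("pics/j_topc.png",cv2.resize(im[120:280,160:400,::-1],None,fx=3.3,fy=3.3))
E
```

```text
31.225 [643.57304648 244.84436677  24.45717675] [ 0.11420646 -0.12061258  0.26300333]
31.6833 0.6852254999616738 [643.86832863 244.59447352  24.24495249] [ 0.96571146 -0.38676331 -0.03365949]
34.6 [600.01368734  71.70403195 209.70636335] 0.6882324841710241 [-0.18609813  0.38921757 -1.35088522]
(array([600.8,  72.7]), 0.66, 0.944)
top bowl (array([642.4, 244.8]), 0.93, 0.946)
collar None [(array([639.7,  -2.8,  88.5]), 0.66)]
cone None [(array([637. ,  -5.9,  22.1]), 0.59)]
```

View pics/j2.png

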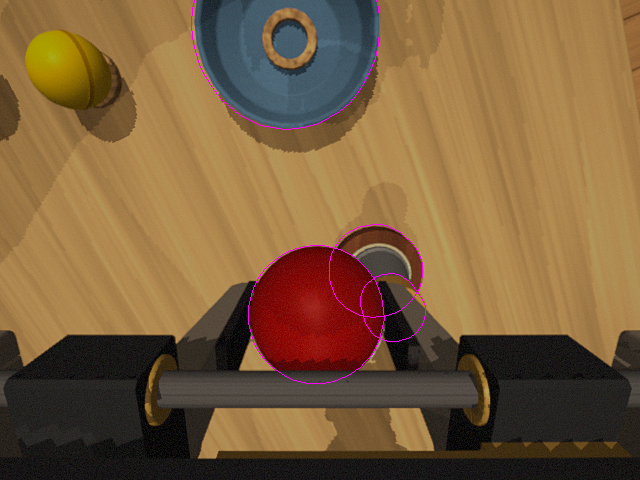

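View pics/j_topc.png

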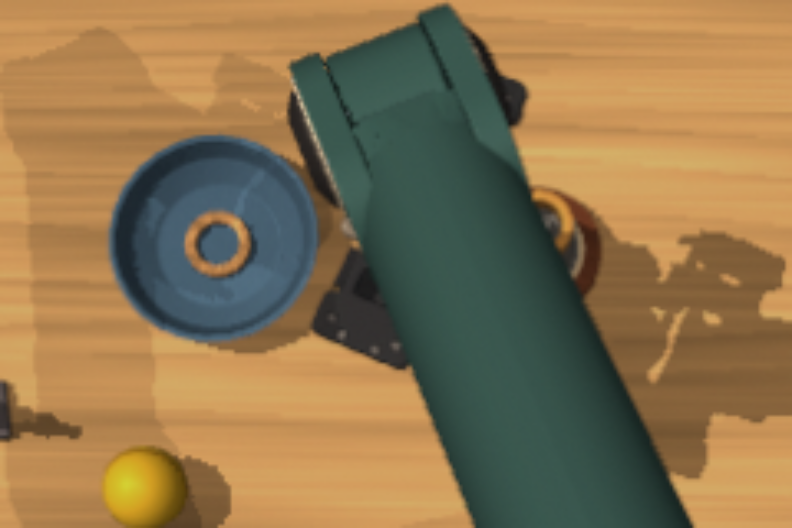

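```bash
python3 - <<'E'
from h import *
robot.movep(np.array([590.,-100,240.]),ori(-0.4)); robot.hold(.3)
o=robot.observe(); print(o["t"],o["tcp_pos"],o["grip_width"])
i,im=shot("wrist")
for n,p,g,z in [("collar",PROF["collar"],(638,-3),91),("plinth",PROF["plinth"],(638,-3),0)]:
    print(n,fit(n,"wrist",p,g,z,i),[(np.round(np.array(i["R"]).T@(np.array(d["at"])-np.array(i["t"])),1),round(d["confidence"],2)) for d in viewer.pinpoint(n,"wrist")])
for n,p in [("collar",(638,-3,91)),("plinth",(638,-3,0))]:
    cv2.polylines(im,[hullmask(i,PROF[n],p).astype(np.int32)],True,(255,0,255),1)
cv2.imwrite("pics/k2.png",im[:,:,::-1])
i,im=shot("top","k_top"); 
print("t",fit("collar","top",PROF["collar"],(638,-3),91,i))
i,im=shot("scene")
print("s",fit("collar","scene",PROF["collar"],(638,-3),91,i))
cv2.imwrite("pics/k_s.png",cv2.resize(im[200:320,300:460,::-1],None,fx=4.5,fy=4.5))
E
```

```text
36.025 [590.13243415 -98.46072693 239.8377847 ] 0.6887866512013808
collar (array([638.8,  -3.7]), 0.84, 0.932) []
plinth (array([638.2,  -4. ]), 0.63, 0.966) []
t (array([638.8,  -0.8]), 0.77, 0.688)
s (array([637.7,  -1.6]), 0.88, 0.872)
```

View pics/k2.png

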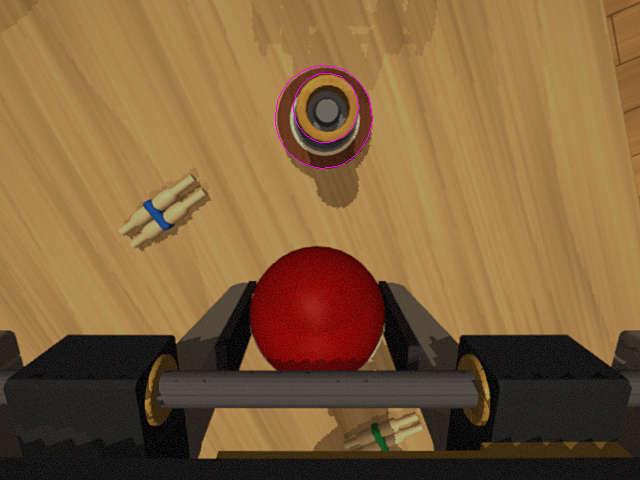

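View pics/k_s.png

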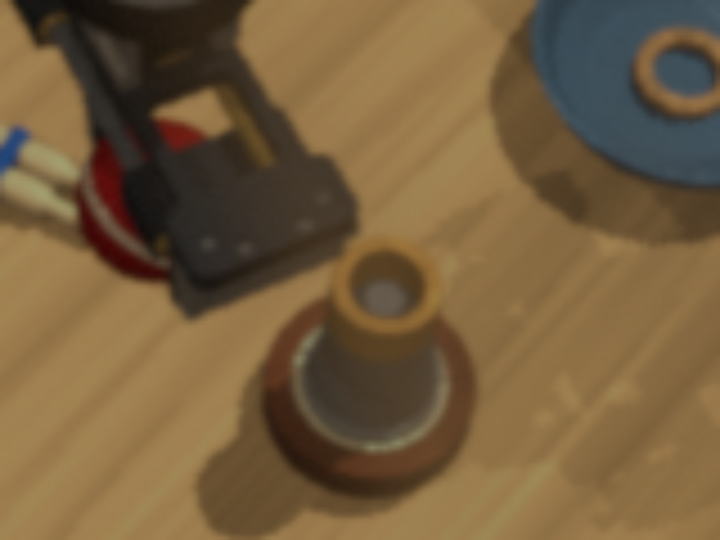

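```bash
python3 - <<'E'
from h import *
x,y=638.0,-3.3
robot.movep(np.array([x,y,190.]),ori(-0.4)); robot.hold(.2)
robot.servo_line(np.array([x,y,140.]),feed=60); robot.hold(.2)
robot.servo_line(np.array([x,y,133.]),feed=25); o=robot.observe(); print(o["t"],o["tcp_pos"],o["contact_force"])
z=land(x,y,133,126.5,thr=2)
robot.hold(.15);print(robot.observe()["contact_force"])
grip(0.85); robot.hold(.25)
robot.servo_line(np.array([x,y,z+25]),feed=60)
robot.servo_line(np.array([x,y,z+110]),feed=120)
robot.movep(np.array([520.,140,240.]),ori(-0.4)); robot.hold(.3)
o=robot.observe(); print(o["t"],o["tcp_pos"])
i,im=shot("wrist")
r=fit("yellow","wrist",PROF["ball"],(451,292),37,i); print(r)
r=fit("bowl","wrist",PROF["bowl"],(643,245),0,i); print(r)
for n,p in [("ball",(451,292,37)),("bowl",(643,244.5,0))]:
    cv2.polylines(im,[hullmask(i,PROF[n],p).astype(np.int32)],True,(255,0,255),1)
cv2.imwrite("pics/l2.png",im[:,:,::-1])
for c in ["top","scene"]:
    i,im=shot(c,"l_"+c)
    print(c,fit("red",c,PROF["ball"],(638,-3),146,i),fit("collar",c,PROF["collar"],(638,-3),91,i),fit("yellow",c,PROF["ball"],(451,292),37,i))
cv2.imwrite("pics/l_s.png",cv2.resize(im[200:320,300:460,::-1],None,fx=4.5,fy=4.5))
E
```

```text
38.8417 [637.85096885  -3.30915893 132.71312061] [-0.21830069  0.42938745 -1.22290703]
land 128.8 [638.3  -3.2 129.3] 3.75 t 40.4917
[-0.69806443 -0.44593428  4.32592822]
43.8 [520.70407646 138.98411072 239.7165358 ]
(array([451.6, 290.1]), 0.78, 0.974)
(array([642.4, 240.2]), 0.63, 0.917)
top (array([637.7,  -2.1]), 0.96, 0.948) (array([646.4,  -3.2]), 0.7, 1.411) (array([449.6, 290.8]), 0.87, 0.902)
scene (array([637.9,  -2. ]), 0.94, 0.982) (array([648.6, -16.8]), 0.57, 0.239) (array([437.8, 278.1]), 0.63, 0.239)
```

View pics/l2.png

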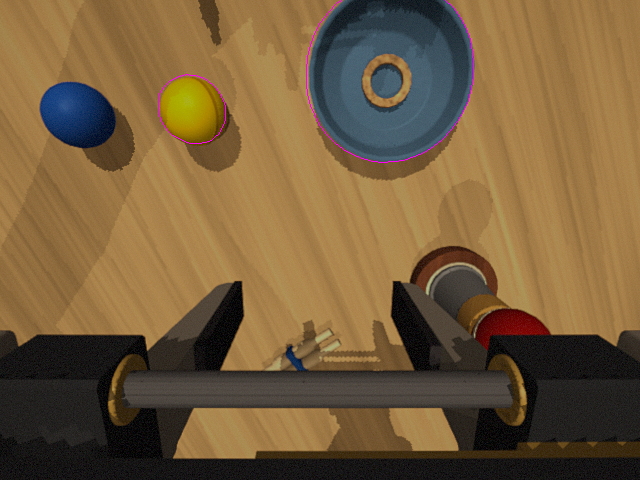

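View pics/l_s.png

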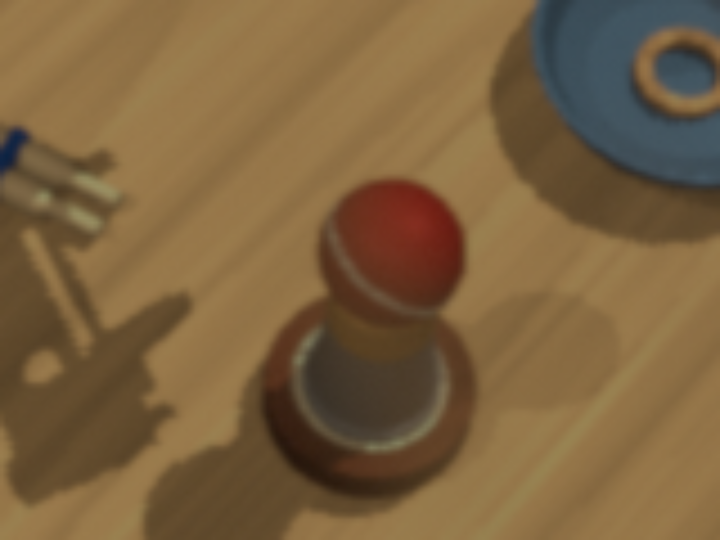

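```bash
python3 - <<'E'
from h import *
robot.movep(np.array([435.,270,160.]),ori(-0.4)); robot.hold(.3)
o=robot.observe(); print(o["t"],o["tcp_pos"])
i,im=shot("wrist")
print(fit("yellow","wrist",PROF["ball"],(451,292),37,i))
cv2.polylines(im,[hullmask(i,PROF["ball"],(450.5,291,37)).astype(np.int32)],True,(255,0,255),1)
cv2.imwrite("pics/m2.png",cv2.resize(im[60:340,60:440,::-1],None,fx=2,fy=2))
E
```

```text
45.3833 [436.08958456 269.11014278 160.42300844]
(array([451.2, 290.3]), 0.56, 0.982)
```

View pics/m2.png

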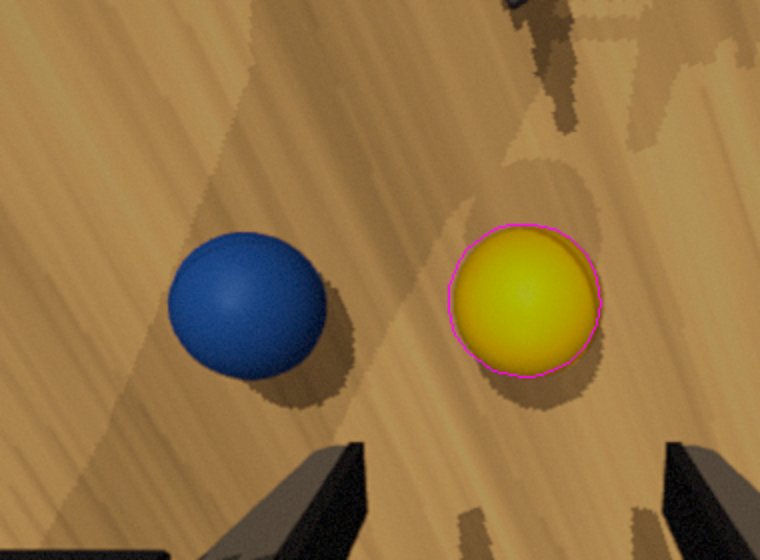

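```bash
python3 - <<'E'
from h import *
c=(451.0,290.7)
robot.servo_line(np.array([*c,90.]),feed=120); robot.hold(.15)
robot.servo_line(np.array([*c,20.]),feed=70); robot.hold(.25)
o=robot.observe(); print(o["t"],o["tcp_pos"],o["contact_force"])
grip(0.0,15); robot.hold(.1); o=robot.observe(); print(o["t"],o["grip_width"],o["tcp_pos"])
robot.servo_line(np.array([*c,60.]),feed=60)
robot.servo_line(np.array([*c,160.]),feed=150)
robot.movep(np.array([600.,170.,160.]),ori(-0.4)); robot.hold(.3)
o=robot.observe(); t=o["tcp_pos"]; print(o["t"],t,o["grip_width"])
i,im=shot("wrist")
b=(t[0],t[1],t[2]+17)
print(fit("yellow","wrist",PROF["ball"],b,b[2],i),fit("bowl","wrist",PROF["bowl"],(643,245),0,i))
ring=[(6,26),(14,26)]
for p,q in [(PROF["ball"],b),(ring,(643,244.6,0)),(PROF["bowl"],(643,244.6,0))]:
    cv2.polylines(im,[hullmask(i,p,q).astype(np.int32)],True,(255,0,255),1)
cv2.imwrite("pics/n2.png",im[:,:,::-1])
E
```

```text
47.8083 [451.24221682 290.78356854  20.35624554] [ 0.67440135 -0.13745111  0.5254668 ]
48.275 0.6873414865439803 [451.21310522 290.66801728  20.11090229]
51.0 [599.28799272 171.38402052 160.35713324] 0.691062489755724
(array([600.1, 172.7]), 0.7, 0.923) (array([644.3, 244.3]), 0.69, 0.975)
```

View pics/n2.png

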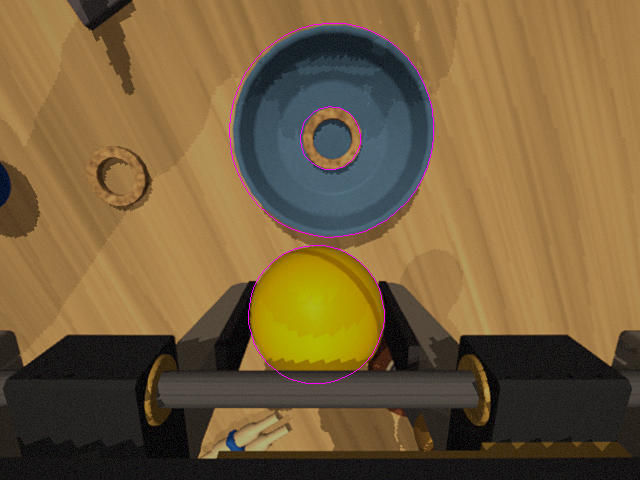

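The yellow ball is held centred at (317,314), and the cork ring at (331,138) matches the model outline. Next I set the ball down.

```bash
python3 - <<'E'
from h import *
x,y=643.0,244.4
robot.movep(np.array([x,y,120.]),ori(-0.4)); robot.hold(.2)
robot.servo_line(np.array([x,y,35.]),feed=60); robot.hold(.2)
robot.servo_line(np.array([x,y,28.]),feed=25); o=robot.observe(); print(o["t"],o["tcp_pos"],o["contact_force"])
z=land(x,y,28,21,thr=2)
grip(0.83); robot.hold(.25)
robot.servo_line(np.array([x,y,z+30]),feed=60)
robot.servo_line(np.array([x,y,200]),feed=150)
robot.movep(np.array([560.,70,300.]),ori(-0.4)); robot.hold(.3)
i,im=shot("wrist","o_w"); print(robot.observe()["t"])
print(fit("yellow","wrist",PROF["ball"],(643,244),41,i))
robot.movep(np.array([420.,-200,300.]),ori(-1.57)); robot.hold(.4)
for c in ["top","scene"]:
    i,im=shot(c,"o_"+c)
    print(c,fit("red",c,PROF["ball"],(638,-3),146,i),fit("yellow",c,PROF["ball"],(643,244.5),41,i),fit("bowl",c,PROF["bowl"],(643,245),0,i))
R=np.array(i["R"])
for n in ["bails_a","clip"]: print(n,[(np.round(R.T@(np.array(d["at"])-np.array(i["t"])),0).tolist(),round(d["confidence"],2)) for d in viewer.pinpoint(n,"scene")])
cv2.imwrite("pics/o_s.png",cv2.resize(im[80:330,270:520,::-1],None,fx=2.4,fy=2.4))
print(robot.observe())
E
```

```text
54.0167 [642.7821006  244.36518461  27.64384547] [-0.9774984  -0.49366798  0.20544097]
land 23.8 [643.3 244.7  24.4] 4.99 t 55.6667
59.3083
(array([644.1, 244.3]), 0.75, 0.958)
top (array([638.1,  -2.3]), 0.81, 0.953) (array([642.2, 245.7]), 0.81, 0.949) (array([642.5, 244.2]), 0.62, 0.955)
scene (array([637.8,  -2.3]), 0.78, 0.977) (array([643.3, 244.8]), 0.75, 0.924) (array([643.4, 244. ]), 0.57, 0.979)
bails_a [([552.0, -417.0, -5.0], 0.66), ([428.0, -15.0, 4.0], 0.58)]
clip [([510.0, 430.0, -1.0], 0.59)]
{'t': 61.425, 'joints': array([ 0.73234146,  0.08983011, -0.3800788 ,  1.91177497,  0.03651613,
        1.14654394, -1.23145484]), 'joint_velocities': array([ 6.74827102e-05,  5.02137975e-04,  7.48494637e-04, -8.00064952e-05,
        1.16353420e-03, -2.85796487e-04, -7.00541485e-04]), 'joint_torque': array([-7.13185407e-03, -2.90964603e+01, -8.50294176e-01, -2.53980821e+01,
       -2.49423855e-02, -6.66074082e-02,  8.59696979e-05]), 'tcp_pos': array([ 419.99923785, -200.02371531,  300.03475306]), 'tcp_rot': array([ 2.22115224e+00,  7.85719996e-04, -2.22099100e+00]), 'contact_force': array([-1.10297031, -0.12577393,  0.24892636]), 'wrist_torque': array([ 0.04288845,  0.01595392, -0.03789482]), 'grip_width': 0.8316173002312166}
```

View pics/o_s.png

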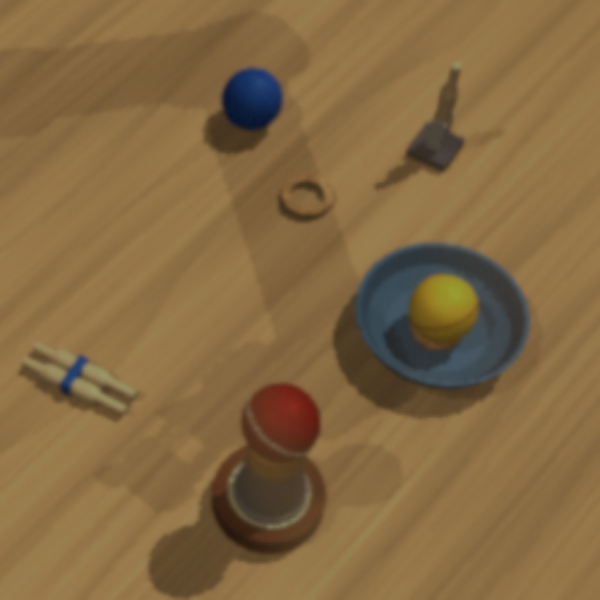

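View pics/o_top.png

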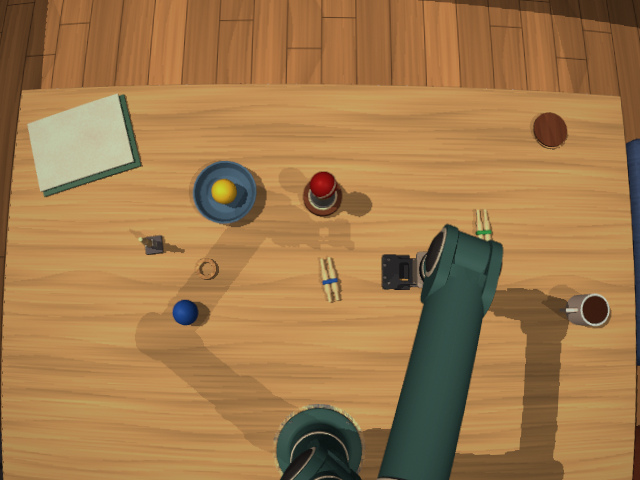

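The scene crop shows the trophy standing (red ball at (282,420)) and the yellow ball seated in the bowl at (443,310). The bails and clip are where they started. I'm handing in.

```bash
python3 -c "
from cell import robot
robot.job_done(); print(robot.observe()['t'])"
```

```text
the job is handed in; nothing more can be done
the job is handed in; nothing more can be done
```

The trophy is built and the job is handed in, at about 61 s of the 120 s. I stood the cone on the plinth, slipped the collar over its nose, set the red ball on the collar and put the yellow ball on the cork ring in the bowl. I let go of each thing before fetching the next. `job_done` gave no verdict, so these are my own measurements:

| Item | Measured x, y (mm) | Target x, y (mm) |
|---|---|---|
| Cone (checked when placed) | (638, -3) | plinth (638, -3) |
| Collar (checked when placed) | (638.8, -3.7) | cone axis (638, -3) |
| Red ball (final pictures) | (638, -2.3) | trophy axis (638, -3) |
| Yellow ball (final pictures) | (642–644, 244–246) | bowl (643, 244.5) |

- **Heights:** contact came within 0.5 mm of the expected seating height for all four items.
- **Bails and clip:** in the last pictures they are within measuring error of where they started, and the arm stood clear of everything.
- **Checks that disagreed:** the trained networks missed the collar or outlined it wrongly in some views, mostly where it was partly hidden. I set those fits aside and relied on the clear wrist view and the outlines drawn over the pictures.

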